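# Pack the tester's calibration kit

### The job

The permeation tester has been checked; pack its calibration kit back into the grey tray. Stand each of the three knobbed steel weights upright in its own black ring, the large weight in the ring with the large hole, the medium in the medium and the small in the small, and lay the spirit level flat, vial up, in the black rectangular frame. The plain steel cylinder without a knob and the plain aluminium bar without a vial do not belong to the kit: leave them where they are.

Things in the scene. Friction and masses are not known exactly. Their poses are not given: they have to be found in the camera images.
- weight_large: Large polished steel calibration weight, standing upright: a cylinder 40 mm in diameter and 44 mm tall, topped by a neck 4 mm high and a round lifting knob 24 mm in diameter and 10 mm high; 58 mm tall overall, about 500 g. Origin: centre of its underside; z up.
- weight_medium: Medium polished steel calibration weight, standing upright: a cylinder 30 mm in diameter and 34 mm tall, topped by a neck 3 mm high and a round lifting knob 18 mm in diameter and 8 mm high; 45 mm tall overall, about 200 g. Origin: centre of its underside; z up.
- weight_small: Small polished steel calibration weight, standing upright: a cylinder 24 mm in diameter and 26 mm tall, topped by a neck 3 mm high and a round lifting knob 14 mm in diameter and 7 mm high; 36 mm tall overall, about 100 g. Origin: centre of its underside; z up.
- level: Small bar spirit level, aluminium, 100 mm long (its x), 22 mm wide (y), 24 mm high, about 120 g, lying on its base with a round green glass vial showing in a 56 by 16 mm slot in the middle of its top; its sides are plain to full height. Origin: centre of its underside.
- well_large: Fixed round black plastic ring insert in the grey kit tray, 70 mm outside diameter, 10 mm high, with a through hole 58 mm in diameter: the place of the large weight, which then stands on the tray floor inside the ring. Origin: centre of the hole, on the tray floor (4 mm above the bench); z up. The three rings stand in a row 80 mm apart, in an order that varies.
- well_medium: Fixed round black plastic ring insert in the grey kit tray, 59 mm outside diameter, 10 mm high, with a through hole 47 mm in diameter: the place of the medium weight, which then stands on the tray floor inside the ring. Origin: centre of the hole, on the tray floor (4 mm above the bench); z up. The three rings stand in a row 80 mm apart, in an order that varies.
- well_small: Fixed round black plastic ring insert in the grey kit tray, 50 mm outside diameter, 10 mm high, with a through hole 38 mm in diameter: the place of the small weight, which then stands on the tray floor inside the ring. Origin: centre of the hole, on the tray floor (4 mm above the bench); z up. The three rings stand in a row 80 mm apart, in an order that varies.
- trough: Fixed black rectangular frame in the grey tray (260x150 mm, fixed, rim 12 mm above the bench), parallel to the row of rings: the place of the level. Inside 130 mm long (its x), 46 mm wide (y); walls 4 mm thick, 8 mm high. Origin: its centre, on the tray floor, 4 mm above the bench. The level lies in it lengthwise on the tray floor, either way round.
- spacer: Look-alike that does not belong to the kit: a plain steel cylinder without a knob, standing, 30 mm in diameter and 45 mm tall. Origin: centre of its underside. To be left where it is.
- bar: Look-alike that does not belong to the kit: a plain solid aluminium bar without a vial, 100 mm long (its x), 22 mm wide (y), 24 mm high. Origin: centre of its underside. To be left where it is.
Mind the look-alikes: they are no part of the job. Leave any pink or red look-alike of the well_large alone.

How it is judged (in metres and radians):
At the end, for the whole second after the job is handed in: Each weight upright (0.1 rad) in its own ring, within 12 mm of its centre and 4 mm of the tray floor; the level flat in the frame (20 mm lengthwise, 15 mm crosswise, 4 mm height, 0.1 rad); all four released and at rest; plain cylinder and bar within 25 mm of their starts (horizontal distance between weight_large and well_large below 0.012 m and z of weight_large in the frame of well_large between -0.004 and 0.004 m and angle between each of weight_large, weight_medium, weight_small, level's own z axis and vertical below 0.1 rad and horizontal distance between weight_medium and well_medium below 0.012 m and z of weight_medium in the frame of well_medium between -0.004 and 0.004 m and horizontal distance between weight_small and well_small below 0.012 m and z of weight_small in the frame of well_small between -0.004 and 0.004 m and x of level in the frame of trough between -0.02 and 0.02 m and y of level in the frame of trough between -0.015 and 0.015 m and z of level in the frame of trough between -0.004 and 0.004 m and linear speed of each of weight_large, weight_medium, weight_small, level below 0.02 m/s and contact force between each of weight_large, weight_medium, weight_small, level and the fingers below 0.1 N and distance of each of spacer, bar from where it was at the start of the episode below 0.025 m); the robot touches nothing.
It fails at once if the plain cylinder was moved by more than 25 mm (distance of spacer from where it was at the start of the episode above 0.025 m).
It fails at once if the plain bar was moved by more than 25 mm (distance of bar from where it was at the start of the episode above 0.025 m).
It also fails if it takes over 120 s, if anything falls off the work surface, if the arm or the gripper's body presses on something with over 40 N, if the wrist force passes 120 N, or if a joint passes its speed limit or range.

### The arm

A 7-joint arm with a two-finger parallel gripper is mounted at the origin on the work surface. World frame = base frame: x ahead of the robot, y to its left, z up, the work surface at z = 0. Lengths are in m, angles in degrees, forces in N, time in s.
With the tool pointing down it reaches from about 0.4 to 0.9 m from the base axis. Payload 5.5 kg.
Tool frame: the origin (TCP) lies between the finger pads; the fingertips stand 22 mm ahead of it and the grasp point (between the pads) lies 3 mm ahead of it; z points along the fingers, y is the line along which they close (so a half turn about z gives the same grasp; the last joint's range is limited). The gripper opens to 92 mm and grips with 3 to 60 N. Pads are 19 mm wide; open, the fingers measure 130 mm over their backs; the gripper's body (75 mm by 190 mm) begins 47 mm behind the grasp point.
Start: joints at [90.481, 28.699, -24.465, 88.831, 12.651, 65.22, -12.049], TCP at [0.164, -0.629, 0.249] pointing down, gripper open.
Joint ranges: [-164.97, 164.97], [-17.58, 116.51], [-87.97, 89.64], [11.32, 138.91], [-80.73, 260.73], [10.89, 115.49], [-147.41, 147.41]. Speed limits (degrees/s): [147.25, 147.25, 180, 180, 180, 180, 180].

### API

Orientations are given as [roll, pitch, yaw] about the fixed x, y, z axes, in that order (R = Rz(yaw) Ry(pitch) Rx(roll)).
In Python, from station import manip, vision, ticket gives the robot as it stands. The module is installed in compiled form; this text tells all that it offers.
- The arm moves only by the tool send_rows, never from a script. Its argument "moves" is a list that holds one entry, the list of rows, each a list of 6 numbers: the shift along the tool's x, y, z each as a share of 120 mm, from -1 to 1, then the turn, a rotation vector about the tool's x, y, z each as a share of 1.5 rad, from -1 to 1. A call has 1 to 10 rows; each row shifts and turns the commanded pose from where the row before left it, along the tool's axes as they then stand; what a row does not reach is not made up. A row lasts 1/10 s, in which the tool goes at most 50 mm and 8.59 degrees, less where a joint would pass 70% of its speed; a pose out of reach is approached as far as the arm can. A call with a number of a shift or a turn outside -1 to 1 is refused whole. A call with a gripper value outside its range is refused whole. "gripper" is the closure, from -1 (fully open) to 1 (shut), set as the call begins (left out, the last holds). The fingers move at their own pace and stop on an object; the grip force is fixed at half the most. Time passes only in rows, so rows that do not move let the fingers close. It gives the time, the measured TCP pose, the force, the opening and the grip force at its end, in the units of the state.
- manip.observe(): the state, without advancing time (a new reading comes with each control period).
- vision.snapshot(name): name is "scene" or "top"; returns the picture (420x560x3 uint8, red, green, blue); there is no depth.
- vision.camera_info(name): a dict with "fx", "fy", "cx", "cy" (pixels), "eye" and "rotation" of the camera in the world. Camera axes: x right, y down, z forward; pixel columns grow to the right and rows downward; lengths in m; the calibration is good to about 2 mm. A picture is of the moment at which its call begins. camera_info takes no time and is no camera call.
- ticket.close_job(): hands the job in; it is judged then, once.
The state is a dict: "t": time; "qpos": joint angles; "dq": joint speeds; "joint_torque": joint torques, N m; "ee_pos": TCP position; "ee_rot": TCP orientation; "ft_force": force on the tool from outside, world axes, zero at the start; "torque": the same for the moment, N m; "grip_width": opening from 0.0 (shut) to 1.0 (fully open); "grasp_force": force on a finger pad.
Only numpy, scipy, OpenCV 4.12 (cv2) and the standard library are available. Lean on these libraries where they do the work, as an engineer would, in place of code of your own. Each camera call takes 0.05 s, during which the arm holds its last target. There are 200 camera calls.

## Working session

There is one attempt and no reset: what is moved stays moved. The work goes in short steps, Python scripts to look and compute and a tool call to move; the robot and the scene stay as the last step left them, time stands still between calls to the robot, and variables do not carry over. Pictures are saved under pics/ and viewed, at most 14 in all, crops included, and the job is handed in when it is done.

Besides the shell and the picture viewer there is one more tool, called as name([rows], argument=value, ...), one row to a line, values as JSON. send_rows: Moves the arm, as the interface text tells. Shift numbers are shares of 120 mm and turn numbers shares of 1.5 rad, none past 1 either way. Its arguments: {"type":"object","properties":{"moves":{"type":"array","items":{"type":"array","items":{"type":"array","items":{"type":"number","minimum":-1,"maximum":1}}}},"gripper":{"type":"number"}},"required":["moves"]}

```bash
mkdir -p pics
python3 - <<'E'
from station import manip, vision, ticket
import cv2
for n in("top","scene"):
    cv2.imwrite(f"pics/{n}0.png",cv2.cvtColor(vision.snapshot(n),cv2.COLOR_RGB2BGR)); print(vision.camera_info(n))
s=manip.observe();print(s)
E
```

```text
{'fx': 429.19225046370116, 'fy': 429.19225046370116, 'cx': 275.28948115869434, 'cy': 208.47490083725745, 'eye': array([0.41251154, 0.05267242, 1.05927222]), 'rotation': array([-171.32926084,   -0.83238317,  -88.37619898])}
{'fx': 486.50923400801474, 'fy': 486.50923400801474, 'cx': 277.8681434605658, 'cy': 205.50362094723192, 'eye': array([1.00355149, 0.44351885, 0.77370729]), 'rotation': array([-139.37663727,    0.70364275,  130.40344341])}
{'t': 0.1, 'qpos': array([ 90.48048315,  28.74861395, -24.45330739,  88.88480969,
        12.65273068,  65.22032555, -12.04802074]), 'dq': array([ 0.03335963, -0.06966969, -0.05122259, -0.05600827,  0.01283107,
        0.02893751,  0.00295818]), 'joint_torque': array([-9.97394876e-03, -5.67864704e+01, -5.83816364e+00, -2.79912668e+01,
       -6.91257301e-02,  2.41530687e-02,  5.84142867e-05]), 'ee_pos': array([ 0.1636351 , -0.62845711,  0.24778349]), 'ee_rot': array([-1.79899771e+02, -1.47215077e-03,  1.46035913e+01]), 'ft_force': array([0.26314399, 0.26879793, 0.4944337 ]), 'torque': array([ 0.02068768, -0.00825592,  0.01047601]), 'grasp_force': 0.0, 'grip_width': 1.0023001945634524}
```

View pics/top0.png

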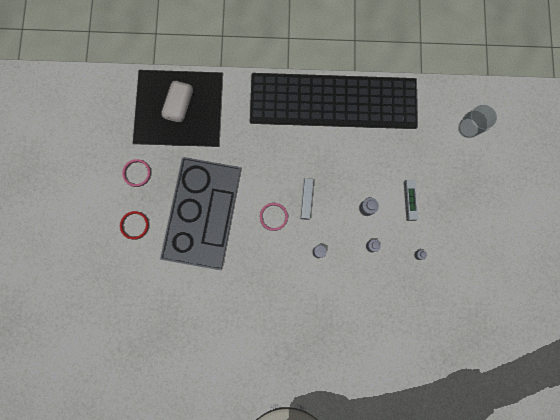

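View pics/scene0.png

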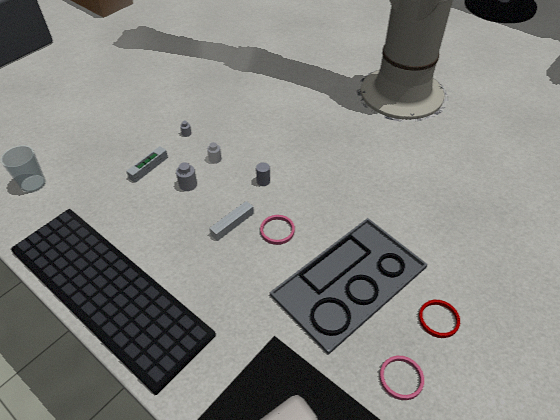

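The top view shows the tray with the large ring at (196,180), medium at (189,210), small at (183,242) and the frame at (217,217). The large weight is at (370,206), medium at (374,245), small at (421,254) and the level at (411,200). The bar is at (307,198) and the plain cylinder at (320,251). I'll zoom in to measure these.

Run:
```python
import cv2
a=cv2.imread("pics/top0.png")
r=lambda x0,x1,y0,y1,k:cv2.resize(a[y0:y1,x0:x1],None,fx=k,fy=k,interpolation=cv2.INTER_CUBIC)
cv2.imwrite("pics/c1.png",r(295,435,170,270,5.5))
cv2.imwrite("pics/c2.png",r(155,255,150,275,4.8))
```

```text
(no output)
```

View pics/c1.png

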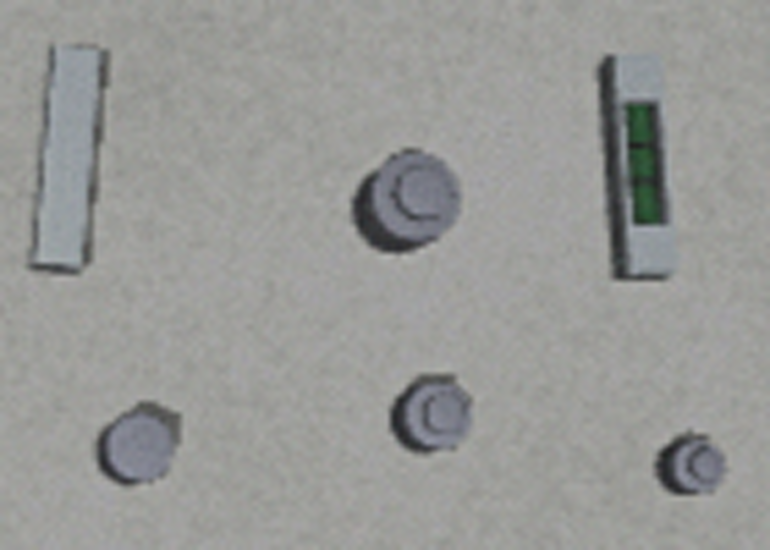

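View pics/c2.png

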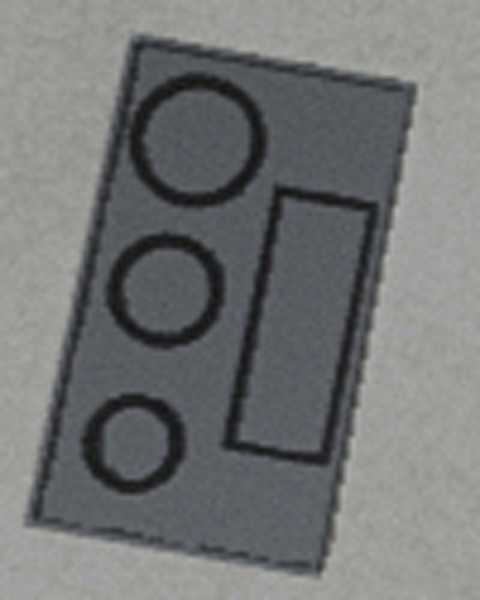

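In the first crop the knob centres are at (424,192), (448,412) and (707,462), and the level's top centre is at (644,166). In the second crop the ring centres are at (198,140), (166,291) and (134,443), and the frame's centre is at (301,326).

```bash
cat > h.py <<'E'
import numpy as np
from scipy.spatial.transform import Rotation as R
def w(ci,u,v,z):
    M=R.from_euler('xyz',ci['rotation'],degrees=True).as_matrix()
    d=M@np.array([(u-ci['cx'])/ci['fx'],(v-ci['cy'])/ci['fy'],1]);e=ci['eye']
    return (e+d*(z-e[2])/d[2])[:2]
def px(ci,p):
    M=R.from_euler('xyz',ci['rotation'],degrees=True).as_matrix()
    c=M.T@(np.array(p)-ci['eye']);return np.array([ci['cx']+ci['fx']*c[0]/c[2],ci['cy']+ci['fy']*c[1]/c[2]])
E
python3 - <<'E'
from h import *;from station import vision
import cv2
c=vision.camera_info("top");s=vision.camera_info("scene")
f=lambda o,k,u,v:(o[0]+(u+.5)/k-.5,o[1]+(v+.5)/k-.5)
img=cv2.imread("pics/scene0.png");k=1.42
big=cv2.resize(img[90:360,100:440],None,fx=2.2,fy=2.2,interpolation=cv2.INTER_CUBIC)
A=((295,170),5.5);B=((155,150),4.8)
L=[("wl",A,424,192,.058),("wm",A,448,412,.045),("ws",A,707,462,.036),("spacer",A,142,446,.045),
("lev",A,644,165.5,.024),("lev_a",A,636,56,.024),("lev_b",A,652.5,275,.024),("bar",A,69,157,.024),
("rl",B,198,140,.014),("rm",B,166,291,.014),("rs",B,134,443,.014),("fr",B,301,325,.012),("fr_a",B,327,195.5,.012),("fr_b",B,276,455,.012)]
for n,(o,k),u,v,z in L:
    p=w(c,*f(o,k,u,v),z);q=px(s,[*p,z]);print(n,p.round(4),q.round(1))
    cv2.circle(big,tuple(int(i) for i in ((q-[100,90]+.5)*2.2)),2,(0,0,255),-1)
cv2.imwrite("pics/c3.png",big)
E
```

```text
wl [ 0.5821 -0.1858] [183.8 164.7]
wm [ 0.4886 -0.1987] [212.  143.4]
ws [ 0.4709 -0.3135] [183.5 121.3]
spacer [ 0.4701 -0.0669] [261.9 165.6]
lev [ 0.6029 -0.2926] [146.6 159. ]
lev_a [ 0.6529 -0.29  ] [129.4 171.9]
lev_b [ 0.5536 -0.2954] [162.7 146.9]
bar [ 0.5988 -0.0352] [231.4 215.2]
rl [0.6409 0.2413] [330.2 312.4]
rm [0.5615 0.2532] [361.8 285.8]
rs [0.4834 0.2648] [390.6 261.4]
fr [0.5463 0.1837] [335.3 260.4]
fr_a [0.6141 0.1736] [308.8 281.2]
fr_b [0.4796 0.1931] [359.6 241. ]
```

View pics/c3.png

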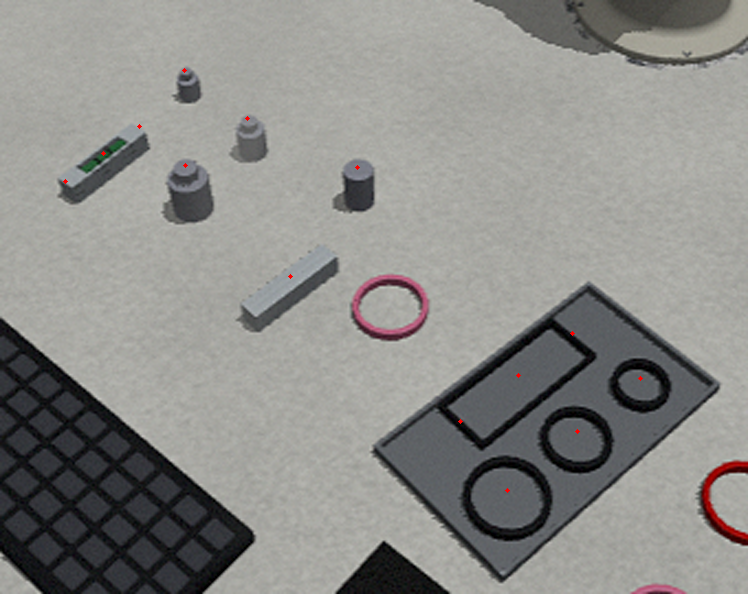

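The dots projected from the top view land on the right objects in the scene view, about 3 px high at the tray: the medium ring's centre is at (576,439) against a dot at (577,432). I'll average the two cameras' estimates and plan the first move.

```bash
cat >> h.py <<'E'
def go(x,y,z,yaw,n):
    """equal rows (shares) from the present pose: shift rows first-to-last, turn about tool z spread evenly after"""
    from station import manip
    s=manip.observe();Rm=R.from_euler('xyz',s['ee_rot'],degrees=True)
    d=Rm.inv().apply(np.array([x,y,z])-s['ee_pos'])/.12
    t=(Rm.inv()*R.from_euler('xyz',[180,0,yaw],degrees=True)).as_rotvec()/1.5
    print("pos",s['ee_pos'].round(4),"rot",s['ee_rot'].round(2),"q",s['qpos'].round(0),"t",round(s['t'],1))
    print("total shift",d.round(3),"per row",(d/n).round(4),"turn total",t.round(3),"turn/row",(t/n).round(4))
E
python3 - <<'E'
from h import *;from station import vision
s=vision.camera_info("scene")
for n,u,v,z,p in [("wl",187,166,.058,(.5821,-.1858)),("wm",249,120,.045,(.4886,-.1987)),("ws",186,72,.036,(.4709,-.3135)),("lev",104,155,.024,(.6029,-.2926)),
 ("rl",507,497,.014,(.6409,.2413)),("rm",576,439,.014,(.5615,.2532)),("rs",640,385,.014,(.4834,.2648)),("fr",518,382.5,.012,(.5463,.1837))]:
    q=w(s,100+(u+.5)/2.2-.5,90+(v+.5)/2.2-.5,z);print(n,q.round(4),"avg",((q+p)/2).round(4))
go(.603,-.293,.15,3,15)
E
```

```text
wl [ 0.5818 -0.1831] avg [ 0.582  -0.1844]
wm [ 0.4893 -0.1952] avg [ 0.4889 -0.1969]
ws [ 0.4725 -0.3091] avg [ 0.4717 -0.3113]
lev [ 0.6047 -0.2891] avg [ 0.6038 -0.2909]
rl [0.6458 0.2449] avg [0.6433 0.2431]
rm [0.5678 0.2569] avg [0.5647 0.2551]
rs [0.4896 0.2688] avg [0.4865 0.2668]
fr [0.5523 0.1878] avg [0.5493 0.1857]
pos [ 0.1636 -0.6285  0.2478] rot [-179.9   -0.    14.6] q [ 90.  29. -24.  89.  13.  65. -12.] t 0.1
total shift [ 4.248 -1.781  0.818] per row [ 0.2832 -0.1187  0.0545] turn total [-0.001  0.     0.135] turn/row [-0.0001  0.      0.009 ]
```

send_rows([
  [[0.283,-0.119,0.055,0,0,0],[0.283,-0.119,0.055,0,0,0],[0.283,-0.119,0.055,0,0,0],[0.283,-0.119,0.055,0,0,0],[0.283,-0.119,0.055,0,0,0],[0.283,-0.119,0.055,0,0,0],[0.283,-0.119,0.055,0,0,0],[0.283,-0.119,0.055,0,0,0],[0.283,-0.119,0.055,0,0,0],[0.283,-0.119,0.055,0,0,0]],
], gripper=-1)

```text
t: 1.1
ee_pos: [0.4572, -0.4041, 0.1821]
ee_rot: [-180.0, 0.0, 14.6]
ft_force: [1.2, -1.0, 0.8]
grip_width: 0.997
grasp_force: 0.0
```

send_rows([
  [[0.283,-0.119,0.055,0,0,0],[0.283,-0.119,0.055,0,0,0],[0.283,-0.119,0.055,0,0,0],[0.283,-0.119,0.055,0,0,0],[0.283,-0.119,0.055,0,0,0],[0,0,0,0,0,0.07],[0,0,0,0,0,0.065],[0,0,0,0,0,0],[0,0,0,0,0,0]],
])

```text
t: 2.0
ee_pos: [0.6025, -0.2934, 0.1494]
ee_rot: [-180.0, 0.0, 3.1]
ft_force: [-0.1, 0.8, 0.2]
grip_width: 1.0
grasp_force: 0.0
```

```bash
python3 -c "
from h import *
go(.6035,-.2915,.034,3,8)"
```

```text
pos [ 0.6025 -0.2934  0.1494] rot [-1.80e+02  4.00e-02  3.14e+00] q [ 41.  37. -26.  90.  18.  57. -77.] t 2.0
total shift [ 0.01  -0.016  0.961] per row [ 0.0013 -0.0019  0.1202] turn total [-0.     0.     0.002] turn/row [-0.      0.0001  0.0002]
```

The tray needs yaw −8°, which would take joint 7 close to its limit. I'll make the half turn now, since it gives the same grasp.

send_rows([
  [[0,0,0,0,0,-0.099],[0,0,0,0,0,-0.099],[0,0,0,0,0,-0.099],[0,0,0,0,0,-0.099],[0,0,0,0,0,-0.099],[0,0,0,0,0,-0.099],[0,0,0,0,0,-0.099],[0,0,0,0,0,-0.099],[0,0,0,0,0,-0.099],[0,0,0,0,0,-0.099]],
])

```text
t: 3.0
ee_pos: [0.6024, -0.2941, 0.1498]
ee_rot: [180.0, 0.0, 88.5]
ft_force: [-0.2, -0.1, -0.3]
grip_width: 1.0
grasp_force: 0.0
```

send_rows([
  [[0,0,0,0,0,-0.099],[0,0,0,0,0,-0.099],[0,0,0,0,0,-0.099],[0,0,0,0,0,-0.099],[0,0,0,0,0,-0.099],[0,0,0,0,0,-0.099],[0,0,0,0,0,-0.099],[0,0,0,0,0,-0.099],[0,0,0,0,0,-0.099],[0,0,0,0,0,-0.099]],
])

```text
t: 4.0
ee_pos: [0.6024, -0.2943, 0.1498]
ee_rot: [-180.0, 0.0, 173.6]
ft_force: [0.7, 0.0, -0.3]
grip_width: 1.001
grasp_force: 0.0
```

send_rows([
  [[0,0,0,0,0,-0.099],[0,0,0,0,0,-0.015],[0,0,0,0,0,0]],
])

```text
t: 4.3
ee_pos: [0.6025, -0.2939, 0.1496]
ee_rot: [180.0, -0.0, -177.2]
ft_force: [-0.7, 0.3, 0.9]
grip_width: 1.0
grasp_force: 0.0
```

```bash
python3 -c "
from h import *
go(.6035,-.2915,.034,183,8)"
```

```text
pos [ 0.6025 -0.2939  0.1496] rot [ 179.98   -0.   -177.2 ] q [ 63.  51. -63.  89.  48.  70.  83.] t 4.3
total shift [-0.01   0.019  0.963] per row [-0.0012  0.0024  0.1204] turn total [ 0.    -0.    -0.002] turn/row [ 0.     -0.     -0.0003]
```

send_rows([
  [[-0.01,0.019,0.163,0,0,0],[0,0,0.2,0,0,0],[0,0,0.2,0,0,0],[0,0,0.2,0,0,0],[0,0,0.1,0,0,0],[0,0,0.1,0,0,0],[0,0,0,0,0,0]],
])

```text
t: 5.0
ee_pos: [0.603, -0.2906, 0.0325]
ee_rot: [179.9, -0.1, -177.1]
ft_force: [0.6, -0.2, 0.1]
grip_width: 1.0
grasp_force: 0.0
```

send_rows([
  [[0,0,0,0,0,0],[0,0,0,0,0,0],[0,0,0,0,0,0],[0,0,0,0,0,0],[0,0,0,0,0,0],[0,0,0,0,0,0],[0,0,0,0,0,0],[0,0,0,0,0,0]],
], gripper=1)

```text
t: 5.8
ee_pos: [0.6039, -0.291, 0.0342]
ee_rot: [-180.0, 0.0, -177.0]
ft_force: [-0.5, -0.7, -0.2]
grip_width: 0.352
grasp_force: 0.0
```

send_rows([
  [[0,0,-0.2,0,0,0],[0,0,-0.2,0,0,0],[0,0,-0.2,0,0,0],[0,0,-0.2,0,0,0],[0,0,0,0,0,0]],
])

```text
t: 6.3
ee_pos: [0.6067, -0.291, 0.1361]
ee_rot: [-179.8, 0.4, -177.0]
ft_force: [0.0, 0.2, -0.4]
grip_width: 0.004
grasp_force: 0.0
```

Run:
```python
from h import *
import cv2
from station import vision
go(.549,.185,.13,171.5,14)
a=cv2.cvtColor(vision.snapshot("scene"),cv2.COLOR_RGB2BGR)
cv2.imwrite("pics/s1.png",a)
```

```text
pos [ 0.6067 -0.291   0.1361] rot [-179.84    0.39 -177.02] q [ 62.  52. -62.  90.  49.  68.  83.] t 6.3
total shift [0.274 3.987 0.038] per row [0.0196 0.2848 0.0027] turn total [-0.001  0.005  0.134] turn/row [-0.0001  0.0003  0.0095]
```

View pics/s1.png

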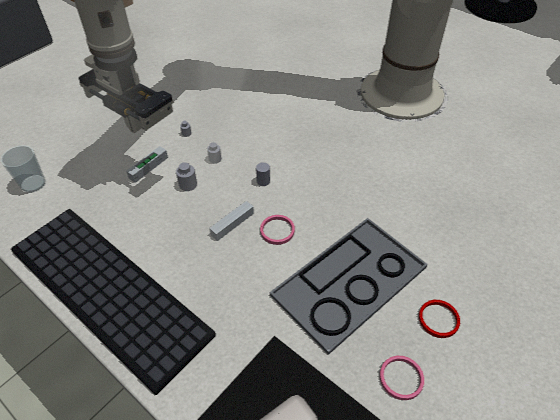

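The fingers hadn't finished closing when I lifted. The level is untouched at (148,164). I'll retry with a smaller pre-opening and a longer close.

```bash
python3 -c "
from h import *
go(.6037,-.2915,.034,183,8)"
```

```text
pos [ 0.6056 -0.2911  0.1339] rot [-179.88    0.25 -177.03] q [ 62.  52. -62.  90.  49.  68.  83.] t 6.3
total shift [ 0.02  -0.001  0.833] per row [ 2.400e-03 -1.000e-04  1.041e-01] turn total [-0.001  0.003 -0.   ] turn/row [-0.0002  0.0004 -0.    ]
```

send_rows([
  [[0,0,0,0,0,0],[0,0,0,0,0,0],[0,0,0,0,0,0],[0,0,0,0,0,0],[0,0,0,0,0,0],[0,0,0,0,0,0],[0,0,0,0,0,0],[0,0,0,0,0,0],[0,0,0,0,0,0]],
], gripper=-0.2)

```text
t: 7.25
ee_pos: [0.6039, -0.291, 0.1302]
ee_rot: [-180.0, 0.0, -177.0]
ft_force: [-0.6, 0.5, 0.0]
grip_width: 0.596
grasp_force: 0.0
```

send_rows([
  [[0,0,0.2,0,0,0],[0,0,0.2,0,0,0],[0,0,0.2,0,0,0],[0,0,0.1,0,0,0],[0,0,0.1,0,0,0],[0,0,0,0,0,0],[0,0,0,0,0,0]],
])

```text
t: 7.95
ee_pos: [0.6044, -0.2909, 0.0348]
ee_rot: [-180.0, 0.1, -177.0]
ft_force: [0.6, -0.2, 0.4]
grip_width: 0.596
grasp_force: 0.0
```

send_rows([
  [[0,0,0,0,0,0],[0,0,0,0,0,0],[0,0,0,0,0,0],[0,0,0,0,0,0],[0,0,0,0,0,0],[0,0,0,0,0,0],[0,0,0,0,0,0],[0,0,0,0,0,0],[0,0,0,0,0,0],[0,0,0,0,0,0]],
], gripper=1)

```text
t: 8.95
ee_pos: [0.604, -0.2913, 0.0345]
ee_rot: [-180.0, 0.0, -177.0]
ft_force: [-1.2, -1.0, 4.1]
grip_width: 0.237
grasp_force: 30.0
```

send_rows([
  [[0,0,-0.1,0,0,0],[0,0,-0.2,0,0,0],[0,0,-0.2,0,0,0],[0,0,-0.2,0,0,0],[0,0,-0.1,0,0,0],[0,0,0,0,0,0.07],[0,0,0,0,0,0.064],[0,0,0,0,0,0],[0,0,0,0,0,0]],
])

```text
t: 9.85
ee_pos: [0.6038, -0.2909, 0.1305]
ee_rot: [-180.0, 0.0, 171.6]
ft_force: [0.5, 0.2, -1.2]
grip_width: 0.236
grasp_force: 30.0
```

```bash
python3 -c "
from h import *
go(.549,.185,.13,171.7,14)"
```

```text
pos [ 0.6038 -0.2909  0.1305] rot [-179.98    0.    171.61] q [ 61.  51. -60.  90.  47.  67.  72.] t 9.8
total shift [1.031e+00 3.856e+00 3.000e-03] per row [7.360e-02 2.755e-01 2.000e-04] turn total [-0.     0.    -0.001] turn/row [-0.      0.     -0.0001]
```

send_rows([
  [[0.074,0.275,0,0,0,0],[0.074,0.275,0,0,0,0],[0.074,0.275,0,0,0,0],[0.074,0.275,0,0,0,0],[0.074,0.275,0,0,0,0],[0.074,0.275,0,0,0,0],[0.074,0.275,0,0,0,0],[0.074,0.275,0,0,0,0],[0.074,0.275,0,0,0,0],[0.074,0.275,0,0,0,0]],
])

```text
t: 10.85
ee_pos: [0.5648, 0.0499, 0.1303]
ee_rot: [180.0, -0.0, 171.6]
ft_force: [0.4, -0.2, -1.5]
grip_width: 0.235
grasp_force: 30.0
```

send_rows([
  [[0.074,0.275,0,0,0,0],[0.074,0.275,0,0,0,0],[0.074,0.275,0,0,0,0],[0.074,0.275,0,0,0,0],[0,0,0,0,0,0],[0,0,0,0,0,0]],
])

```text
t: 11.45
ee_pos: [0.5491, 0.1857, 0.1303]
ee_rot: [180.0, -0.0, 171.7]
ft_force: [-0.4, -0.7, -0.6]
grip_width: 0.232
grasp_force: 30.0
```

Run:
```python
from h import *
import cv2
from station import vision
go(.549,.185,.04,171.7,10)
k=dict(fx=2,fy=2,interpolation=cv2.INTER_CUBIC)
t=vision.snapshot("top")[140:290,130:310];s=vision.snapshot("scene")[150:350,240:440]
t=cv2.resize(t,(360,300));s=cv2.resize(s,(400,400))
o=np.zeros((400,760,3),np.uint8);o[:300,:360]=t;o[:,360:]=s
cv2.imwrite("pics/p1.png",o[...,::-1])
```

```text
pos [0.5491 0.1857 0.1303] rot [ 1.7999e+02 -1.0000e-02  1.7171e+02] q [ 23.  44. -62. 104.  45.  61.  25.] t 11.4
total shift [ 0.    -0.006  0.752] per row [ 0.     -0.0006  0.0752] turn total [ 0. -0.  0.] turn/row [ 0. -0.  0.]
```

View pics/p1.png

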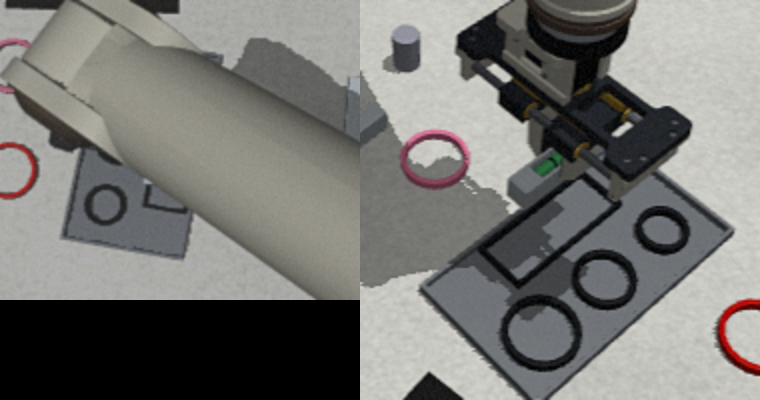

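The level is held flat above the frame, with the frame clear at about (550,230) in the right half of the picture. I'll lower it and release.

send_rows([
  [[0,-0.006,0.15,0,0,0],[0,0,0.2,0,0,0],[0,0,0.2,0,0,0],[0,0,0.1,0,0,0],[0,0,0.1,0,0,0],[0,0,0.01,0,0,0],[0,0,0,0,0,0],[0,0,0,0,0,0]],
])

```text
t: 12.35
ee_pos: [0.5499, 0.1838, 0.0393]
ee_rot: [180.0, 0.0, 171.4]
ft_force: [-0.8, -0.1, -1.5]
grip_width: 0.234
grasp_force: 30.0
```

send_rows([
  [[0,0,0,0,0,0],[0,0,0,0,0,0],[0,0,0,0,0,0],[0,0,0,0,0,0],[0,0,0,0,0,0]],
], gripper=0)

```text
t: 12.85
ee_pos: [0.5497, 0.1837, 0.0391]
ee_rot: [180.0, 0.0, 171.4]
ft_force: [-0.4, -0.5, -0.4]
grip_width: 0.5
grasp_force: 0.0
```

send_rows([
  [[0,0,-0.1,0,0,0],[0,0,-0.2,0,0,0],[0,0,-0.2,0,0,0],[0,0,-0.2,0,0,0],[0,0,-0.1,0,0,0],[0,0,0,0,0,0],[0,0,0,0,0,0]],
], gripper=-0.3)

```text
t: 13.55
ee_pos: [0.5494, 0.1832, 0.1346]
ee_rot: [-180.0, 0.0, 171.4]
ft_force: [-0.4, -0.7, 0.4]
grip_width: 0.646
grasp_force: 0.0
```

```bash
python3 -c "
from h import *
go(.5825,-.1845,.13,171.7,10)"
```

```text
pos [0.5494 0.1832 0.1346] rot [-179.96    0.    171.43] q [ 23.  44. -62. 104.  44.  61.  25.] t 13.6
total shift [-0.729 -2.989  0.04 ] per row [-0.0729 -0.2989  0.004 ] turn total [-0.     0.    -0.003] turn/row [-0.      0.     -0.0003]
```

Next, the large weight.

send_rows([
  [[-0.073,-0.299,0,0,0,0],[-0.073,-0.299,0,0,0,0],[-0.073,-0.299,0,0,0,0],[-0.073,-0.299,0,0,0,0],[-0.073,-0.299,0,0,0,0],[-0.073,-0.299,0,0,0,0],[-0.073,-0.299,0,0,0,0],[-0.073,-0.299,0,0,0,0],[-0.073,-0.299,0,0,0,0],[-0.073,-0.299,0,0,0,0]],
])

```text
t: 14.55
ee_pos: [0.5818, -0.1857, 0.1333]
ee_rot: [180.0, -0.1, 171.4]
ft_force: [0.2, 0.0, -0.3]
grip_width: 0.65
grasp_force: 0.0
```

send_rows([
  [[0,0,0,0,0,0],[0,0,0,0,0,0],[0,0,0,0,0,0]],
])

```text
t: 14.85
ee_pos: [0.5823, -0.1826, 0.1341]
ee_rot: [179.9, -0.1, 171.5]
ft_force: [-0.1, -0.7, -0.6]
grip_width: 0.652
grasp_force: 0.0
```

Run:
```python
from h import *
import cv2
from station import vision
go(.5825,-.1845,.04,171.7,10)
t=vision.snapshot("top")[140:290,150:350];s=vision.snapshot("scene")
o=np.zeros((400,800,3),np.uint8);o[:300,:400]=cv2.resize(t,(400,300));o[:,400:]=cv2.resize(s[80:280,120:320],(400,400))
cv2.imwrite("pics/p2.png",o[...,::-1])
```

```text
pos [ 0.5823 -0.1826  0.1341] rot [ 1.7993e+02 -8.0000e-02  1.7154e+02] q [ 57.  47. -62.  99.  46.  64.  62.] t 14.8
total shift [-0.006 -0.016  0.784] per row [-0.0006 -0.0016  0.0784] turn total [ 0.001 -0.001 -0.002] turn/row [ 0.0001 -0.0001 -0.0002]
```

View pics/p2.png

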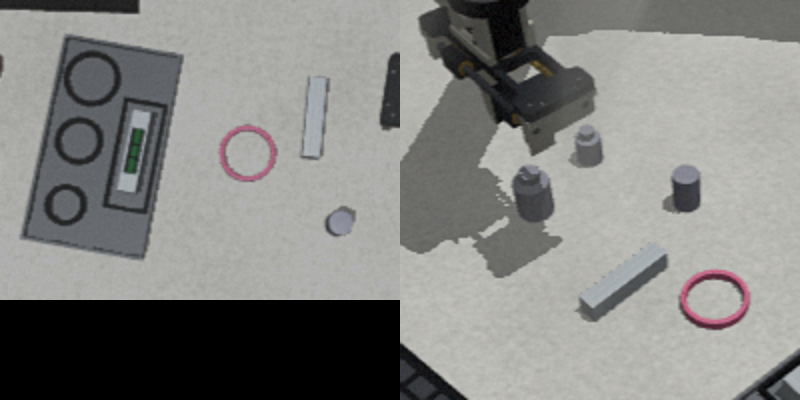

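The level lies centred in the frame at (135,153), vial up. The bar and the plain cylinder have not moved. I'll descend on the large weight.

send_rows([
  [[-0.006,-0.016,0.184,0,0,0],[0,0,0.2,0,0,0],[0,0,0.2,0,0,0],[0,0,0.1,0,0,0],[0,0,0.1,0,0,0],[0,0,0,0,0,0],[0,0,0,0,0,0]],
])

```text
t: 15.65
ee_pos: [0.5837, -0.1859, 0.0413]
ee_rot: [180.0, 0.0, 171.5]
ft_force: [-0.0, 0.5, 0.4]
grip_width: 0.65
grasp_force: 0.0
```

send_rows([
  [[0,0,0,0,0,0],[0,0,0,0,0,0],[0,0,0,0,0,0],[0,0,0,0,0,0],[0,0,0,0,0,0],[0,0,0,0,0,0],[0,0,0,0,0,0],[0,0,0,0,0,0]],
], gripper=1)

```text
t: 16.45
ee_pos: [0.5837, -0.1863, 0.0416]
ee_rot: [-180.0, 0.1, 171.4]
ft_force: [0.1, -0.2, 5.8]
grip_width: 0.429
grasp_force: 30.0
```

send_rows([
  [[0,0,-0.1,0,0,0],[0,0,-0.2,0,0,0],[0,0,-0.2,0,0,0],[0,0,-0.2,0,0,0],[0,0,-0.1,0,0,0],[0,0,0,0,0,0],[0,0,0,0,0,0]],
])

```text
t: 17.15
ee_pos: [0.5824, -0.1865, 0.1359]
ee_rot: [-180.0, -0.1, 171.4]
ft_force: [-0.3, 0.4, -6.2]
grip_width: 0.43
grasp_force: 30.0
```

```bash
python3 -c "
from h import *
go(.643,.243,.135,171.7,12)"
```

```text
pos [ 0.5824 -0.1865  0.1359] rot [-1.7998e+02 -8.0000e-02  1.7143e+02] q [ 57.  47. -62.  99.  46.  64.  62.] t 17.1
total shift [0.034 3.614 0.006] per row [0.0028 0.3012 0.0005] turn total [-0.    -0.001 -0.003] turn/row [-0.     -0.0001 -0.0003]
```

send_rows([
  [[0.003,0.301,0,0,0,0],[0.003,0.301,0,0,0,0],[0.003,0.301,0,0,0,0],[0.003,0.301,0,0,0,0],[0.003,0.301,0,0,0,0],[0.003,0.301,0,0,0,0],[0.003,0.301,0,0,0,0],[0.003,0.301,0,0,0,0],[0.003,0.301,0,0,0,0],[0.003,0.301,0,0,0,0]],
])

```text
t: 18.15
ee_pos: [0.6324, 0.1723, 0.1346]
ee_rot: [-179.9, -0.2, 171.5]
ft_force: [1.0, 0.2, -5.1]
grip_width: 0.43
grasp_force: 30.0
```

send_rows([
  [[0.003,0.301,0,0,0,0],[0.003,0.301,0,0,0,0],[0,0,0,0,0,0],[0,0,0,0,0,0],[0,0,0,0,0,0]],
])

```text
t: 18.65
ee_pos: [0.643, 0.2414, 0.135]
ee_rot: [-179.8, -0.1, 171.4]
ft_force: [0.5, -0.8, -5.0]
grip_width: 0.428
grasp_force: 30.0
```

```bash
python3 -c "
from h import *
go(.643,.243,.0475,171.7,12)"
```

```text
pos [0.643  0.2414 0.135 ] rot [-1.7985e+02 -1.1000e-01  1.7140e+02] q [ 13.  51. -58.  87.  46.  68.  27.] t 18.6
total shift [0.001 0.015 0.729] per row [0.     0.0013 0.0608] turn total [-0.002 -0.001 -0.003] turn/row [-0.0001 -0.0001 -0.0003]
```

send_rows([
  [[0,0.015,0.129,0,0,0],[0,0,0.2,0,0,0],[0,0,0.2,0,0,0],[0,0,0.1,0,0,0],[0,0,0.1,0,0,0],[0,0,0.015,0,0,0],[0,0,0,0,0,0],[0,0,0,0,0,0]],
])

```text
t: 19.45
ee_pos: [0.6443, 0.2453, 0.0487]
ee_rot: [179.9, 0.1, 171.4]
ft_force: [0.2, 0.9, -5.1]
grip_width: 0.425
grasp_force: 30.0
```

send_rows([
  [[0,0,0,0,0,0],[0,0,0,0,0,0],[0,0,0,0,0,0],[0,0,0,0,0,0],[0,0,0,0,0,0]],
], gripper=-0.25)

```text
t: 19.95
ee_pos: [0.644, 0.245, 0.0481]
ee_rot: [180.0, 0.0, 171.4]
ft_force: [0.7, 0.5, -0.1]
grip_width: 0.624
grasp_force: 0.0
```

send_rows([
  [[0,0,-0.1,0,0,0],[0,0,-0.2,0,0,0],[0,0,-0.2,0,0,0],[0,0,-0.2,0,0,0],[0,0,-0.1,0,0,0],[0,0,0,0,0,0],[0,0,0,0,0,0]],
], gripper=-0.2)

```text
t: 20.65
ee_pos: [0.6436, 0.2445, 0.1432]
ee_rot: [-180.0, -0.0, 171.4]
ft_force: [0.5, 0.2, -1.0]
grip_width: 0.6
grasp_force: 0.0
```

```bash
python3 -c "
from h import *
go(.489,-.1975,.135,171.7,13)"
```

```text
pos [0.6436 0.2445 0.1432] rot [-179.96   -0.    171.44] q [ 13.  51. -59.  87.  46.  69.  28.] t 20.6
total shift [ 0.726 -3.834  0.071] per row [ 0.0558 -0.2949  0.0054] turn total [-0.    -0.    -0.003] turn/row [-0.     -0.     -0.0002]
```

send_rows([
  [[0.056,-0.295,0.005,0,0,0],[0.056,-0.295,0.005,0,0,0],[0.056,-0.295,0.005,0,0,0],[0.056,-0.295,0.005,0,0,0],[0.056,-0.295,0.005,0,0,0],[0.056,-0.295,0.005,0,0,0],[0.056,-0.295,0.005,0,0,0],[0.056,-0.295,0.005,0,0,0],[0.056,-0.295,0.005,0,0,0],[0.056,-0.295,0.005,0,0,0]],
])

```text
t: 21.65
ee_pos: [0.523, -0.0966, 0.1362]
ee_rot: [180.0, -0.1, 171.4]
ft_force: [0.1, 0.1, 0.5]
grip_width: 0.599
grasp_force: 0.0
```

send_rows([
  [[0.056,-0.295,0.005,0,0,0],[0.056,-0.295,0.005,0,0,0],[0.056,-0.295,0.005,0,0,0],[0,0,0,0,0,0],[0,0,0,0,0,0],[0,0,0,0,0,0],[0,0,0,0,0,0]],
])

```text
t: 22.35
ee_pos: [0.4892, -0.1956, 0.1357]
ee_rot: [180.0, -0.0, 171.6]
ft_force: [0.4, 0.4, 0.2]
grip_width: 0.599
grasp_force: 0.0
```

Run:
```python
from h import *
import cv2
from station import vision
go(.489,-.1975,.037,171.7,10)
t=vision.snapshot("top")[140:290,150:350];s=vision.snapshot("scene")
o=np.zeros((600,800,3),np.uint8);o[:300,:400]=cv2.resize(t,(400,300));o[:300,400:]=cv2.resize(s[80:230,120:320],(400,300));o[300:,:400]=cv2.resize(s[210:360,240:440],(400,300))
cv2.imwrite("pics/p3.png",o[...,::-1])
```

```text
pos [ 0.4892 -0.1956  0.1357] rot [179.95  -0.   171.59] q [ 68.  41. -66. 111.  44.  59.  63.] t 22.4
total shift [-0.001 -0.017  0.822] per row [-0.0001 -0.0017  0.0822] turn total [ 0.001 -0.    -0.001] turn/row [ 0.0001 -0.     -0.0001]
```

View pics/p3.png

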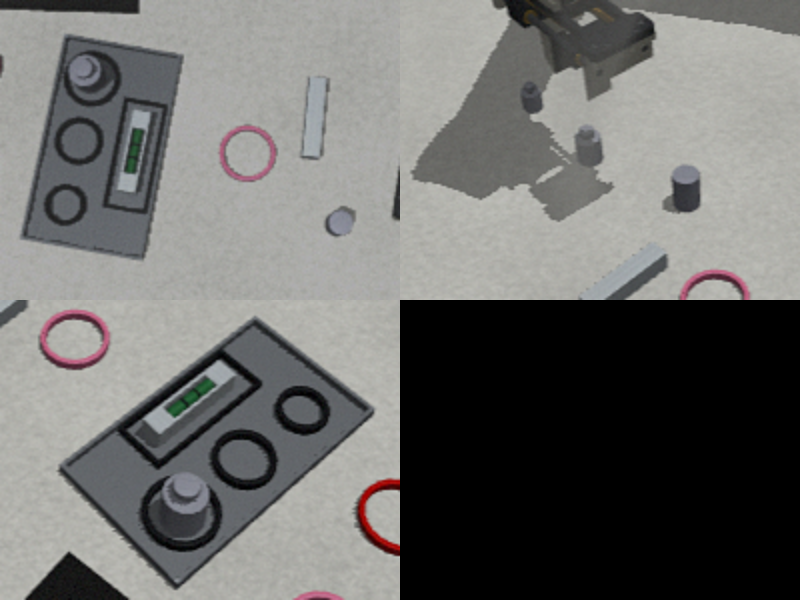

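The large weight stands upright in the large ring, with its knob at (84,68) in the top crop. The level is in the frame. I'll pick up the medium weight and check the large weight's offset numerically.

send_rows([
  [[0,-0.017,0.222,0,0,0],[0,0,0.2,0,0,0],[0,0,0.2,0,0,0],[0,0,0.1,0,0,0],[0,0,0.1,0,0,0],[0,0,0,0,0,0],[0,0,0,0,0,0],[0,0,0,0,0,0]],
])

```text
t: 23.25
ee_pos: [0.4894, -0.1994, 0.0381]
ee_rot: [-180.0, 0.1, 171.5]
ft_force: [0.1, -0.7, 0.4]
grip_width: 0.6
grasp_force: 0.0
```

Run:
```python
from h import *
from station import vision,manip
print(manip.observe()['ee_pos'])
t=vision.camera_info("top");s=vision.camera_info("scene")
f=lambda o,u,v:(o[0]+(u+.5)/2-.5,o[1]+(v+.5)/2-.5)
# knob top at z .062; ring top z .014
for n,c,k,r in(("top",t,f((150,140),85,68),f((150,140),92.5,78)),("scene",s,f((240,210),185,181),f((240,210),181,211))):
    a=w(c,*k,.062);b=w(c,*r,.014);print(n,a,b,(a-b).round(4))
```

```text
[ 0.48935256 -0.19936127  0.03809052]
top [0.64226857 0.24186382] [0.64092179 0.24095761] [0.0013 0.0009]
scene [0.64362192 0.24345339] [0.64511655 0.24459825] [-0.0015 -0.0011]
```

The large weight is within about 2 mm of its ring's centre.

send_rows([
  [[0,0,0,0,0,0],[0,0,0,0,0,0],[0,0,0,0,0,0],[0,0,0,0,0,0],[0,0,0,0,0,0],[0,0,0,0,0,0],[0,0,0,0,0,0],[0,0,0,0,0,0]],
], gripper=1)

```text
t: 24.05
ee_pos: [0.4887, -0.1992, 0.0374]
ee_rot: [-180.0, 0.0, 171.5]
ft_force: [-1.0, 0.8, 5.2]
grip_width: 0.317
grasp_force: 30.0
```

send_rows([
  [[0,0,-0.1,0,0,0],[0,0,-0.2,0,0,0],[0,0,-0.2,0,0,0],[0,0,-0.2,0,0,0],[0,0,-0.2,0,0,0],[0,0,0,0,0,0],[0,0,0,0,0,0],[0,0,0,0,0,0]],
])

```text
t: 24.85
ee_pos: [0.4876, -0.1994, 0.1442]
ee_rot: [-180.0, -0.1, 171.4]
ft_force: [0.6, 0.3, -2.2]
grip_width: 0.318
grasp_force: 30.0
```

```bash
python3 -c "
from h import *
go(.564,.2545,.145,171.7,12)"
```

```text
pos [ 0.4876 -0.1994  0.1442] rot [-1.8000e+02 -1.0000e-01  1.7143e+02] q [ 69.  40. -67. 111.  44.  60.  64.] t 24.9
total shift [-0.066  3.835 -0.007] per row [-0.0055  0.3196 -0.0006] turn total [-0.    -0.001 -0.003] turn/row [-0.     -0.0001 -0.0003]
```

send_rows([
  [[-0.006,0.32,0,0,0,0],[-0.006,0.32,0,0,0,0],[-0.006,0.32,0,0,0,0],[-0.006,0.32,0,0,0,0],[-0.006,0.32,0,0,0,0],[-0.006,0.32,0,0,0,0],[-0.006,0.32,0,0,0,0],[-0.006,0.32,0,0,0,0],[-0.006,0.32,0,0,0,0],[-0.006,0.32,0,0,0,0]],
])

```text
t: 25.85
ee_pos: [0.5521, 0.1805, 0.1436]
ee_rot: [-179.9, -0.1, 171.5]
ft_force: [0.7, -0.0, -1.6]
grip_width: 0.317
grasp_force: 30.0
```

send_rows([
  [[-0.006,0.32,0,0,0,0],[-0.006,0.315,0,0,0,0],[0,0,0,0,0,0],[0,0,0,0,0,0],[0,0,0,0,0,0],[0,0,0,0,0,0]],
])

```text
t: 26.45
ee_pos: [0.5657, 0.2525, 0.1443]
ee_rot: [-179.9, -0.0, 171.3]
ft_force: [-1.0, 0.4, -1.6]
grip_width: 0.316
grasp_force: 30.0
```

```bash
python3 -c "
from h import *
go(.564,.2545,.0425,171.7,12)"
```

```text
pos [0.5657 0.2525 0.1443] rot [-1.7990e+02 -4.0000e-02  1.7133e+02] q [ 14.  46. -61.  98.  44.  64.  22.] t 26.4
total shift [0.015 0.016 0.849] per row [0.0013 0.0013 0.0707] turn total [-0.001 -0.001 -0.004] turn/row [-0.0001 -0.     -0.0004]
```

send_rows([
  [[0.015,0.016,0.249,0,0,0],[0,0,0.2,0,0,0],[0,0,0.2,0,0,0],[0,0,0.1,0,0,0],[0,0,0.1,0,0,0],[0,0,0,0,0,0],[0,0,0,0,0,0],[0,0,0,0,0,0]],
])

```text
t: 27.25
ee_pos: [0.5647, 0.2571, 0.0444]
ee_rot: [179.9, 0.1, 171.4]
ft_force: [0.6, 0.6, -1.6]
grip_width: 0.316
grasp_force: 30.0
```

```bash
python3 -c "
from h import *
go(.564,.2545,.0415,171.7,1)"
```

```text
pos [0.5647 0.2571 0.0444] rot [1.7994e+02 7.0000e-02 1.7144e+02] q [ 11.  52. -54. 100.  51.  56.  17.] t 27.2
total shift [ 0.002 -0.023  0.024] per row [ 0.0023 -0.0227  0.0239] turn total [ 0.001  0.001 -0.003] turn/row [ 0.0006  0.0009 -0.003 ]
```

send_rows([
  [[0.002,-0.023,0.024,0,0,0],[0,0,0,0,0,0],[0,0,0,0,0,0]],
])

```text
t: 27.55
ee_pos: [0.5639, 0.2541, 0.041]
ee_rot: [180.0, 0.1, 171.4]
ft_force: [1.1, -0.2, 0.9]
grip_width: 0.317
grasp_force: 30.0
```

send_rows([
  [[0,0,0,0,0,0],[0,0,0,0,0,0],[0,0,0,0,0,0],[0,0,0,0,0,0],[0,0,0,0,0,0]],
], gripper=0)

```text
t: 28.05
ee_pos: [0.5634, 0.254, 0.0404]
ee_rot: [-180.0, -0.0, 171.5]
ft_force: [0.1, 0.1, -0.3]
grip_width: 0.498
grasp_force: 0.0
```

send_rows([
  [[0,0,-0.1,0,0,0],[0,0,-0.2,0,0,0],[0,0,-0.2,0,0,0],[0,0,-0.2,0,0,0],[0,0,-0.1,0,0,0],[0,0,0,0,0,0],[0,0,0,0,0,0]],
])

```text
t: 28.75
ee_pos: [0.5633, 0.2536, 0.136]
ee_rot: [-180.0, 0.0, 171.4]
ft_force: [-0.3, -0.3, -0.1]
grip_width: 0.502
grasp_force: 0.0
```

```bash
python3 -c "
from h import *
go(.4715,-.312,.14,171.7,15)"
```

```text
pos [0.5633 0.2536 0.136 ] rot [-179.96    0.    171.43] q [ 14.  46. -60.  98.  44.  63.  21.] t 28.8
total shift [ 0.055 -4.774 -0.03 ] per row [ 0.0036 -0.3183 -0.002 ] turn total [-0.     0.    -0.003] turn/row [-0.      0.     -0.0002]
```

send_rows([
  [[0.004,-0.318,-0.002,0,0,0],[0.004,-0.318,-0.002,0,0,0],[0.004,-0.318,-0.002,0,0,0],[0.004,-0.318,-0.002,0,0,0],[0.004,-0.318,-0.002,0,0,0],[0.004,-0.318,-0.002,0,0,0],[0.004,-0.318,-0.002,0,0,0],[0.004,-0.318,-0.002,0,0,0],[0.004,-0.318,-0.002,0,0,0],[0.004,-0.318,-0.002,0,0,0]],
], gripper=-0.1)

```text
t: 29.75
ee_pos: [0.5005, -0.1241, 0.1375]
ee_rot: [180.0, -0.1, 171.4]
ft_force: [0.5, -0.6, 0.1]
grip_width: 0.554
grasp_force: 0.0
```

send_rows([
  [[0.004,-0.318,-0.002,0,0,0],[0.004,-0.318,-0.002,0,0,0],[0.004,-0.318,-0.002,0,0,0],[0.004,-0.318,-0.002,0,0,0],[0.004,-0.318,-0.002,0,0,0],[0,0,0,0,0,0],[0,0,0,0,0,0],[0,0,0,0,0,0],[0,0,0,0,0,0]],
])

```text
t: 30.65
ee_pos: [0.4715, -0.309, 0.1398]
ee_rot: [180.0, -0.0, 171.6]
ft_force: [0.5, 1.5, 0.1]
grip_width: 0.555
grasp_force: 0.0
```

```bash
python3 -c "
from h import *
go(.4715,-.312,.037,171.7,10)"
```

```text
pos [ 0.4715 -0.309   0.1398] rot [ 1.7995e+02 -2.0000e-02  1.7161e+02] q [ 77.  43. -65. 106.  45.  61.  76.] t 30.6
total shift [-0.004 -0.025  0.857] per row [-0.0004 -0.0025  0.0857] turn total [ 0.001 -0.    -0.001] turn/row [ 0.0001 -0.     -0.0001]
```

send_rows([
  [[-0.004,-0.025,0.25,0,0,0],[0,0,0.2,0,0,0],[0,0,0.2,0,0,0],[0,0,0.107,0,0,0],[0,0,0.1,0,0,0],[0,0,0,0,0,0],[0,0,0,0,0,0],[0,0,0,0,0,0]],
])

```text
t: 31.45
ee_pos: [0.472, -0.3142, 0.0382]
ee_rot: [-180.0, 0.1, 171.5]
ft_force: [0.4, 0.4, -0.3]
grip_width: 0.55
grasp_force: 0.0
```

send_rows([
  [[0,0,0,0,0,0],[0,0,0,0,0,0],[0,0,0,0,0,0],[0,0,0,0,0,0],[0,0,0,0,0,0],[0,0,0,0,0,0],[0,0,0,0,0,0],[0,0,0,0,0,0]],
], gripper=1)

```text
t: 32.25
ee_pos: [0.4713, -0.3141, 0.0373]
ee_rot: [-180.0, 0.0, 171.4]
ft_force: [-1.0, -0.4, 3.4]
grip_width: 0.249
grasp_force: 30.0
```

send_rows([
  [[0,0,-0.1,0,0,0],[0,0,-0.2,0,0,0],[0,0,-0.2,0,0,0],[0,0,-0.2,0,0,0],[0,0,-0.2,0,0,0],[0,0,0,0,0,0],[0,0,0,0,0,0],[0,0,0,0,0,0]],
])

```text
t: 33.05
ee_pos: [0.4704, -0.3138, 0.1443]
ee_rot: [180.0, -0.1, 171.4]
ft_force: [0.8, -0.6, -1.1]
grip_width: 0.25
grasp_force: 30.0
```

```bash
python3 -c "
from h import *
go(.486,.2665,.145,171.7,15)"
```

```text
pos [ 0.4704 -0.3138  0.1443] rot [ 1.7998e+02 -9.0000e-02  1.7144e+02] q [ 77.  43. -65. 105.  45.  62.  77.] t 33.0
total shift [ 5.910e-01  4.801e+00 -3.000e-03] per row [ 3.940e-02  3.201e-01 -2.000e-04] turn total [ 0.    -0.001 -0.003] turn/row [ 0.     -0.0001 -0.0002]
```

send_rows([
  [[0.039,0.32,0,0,0,0],[0.039,0.32,0,0,0,0],[0.039,0.32,0,0,0,0],[0.039,0.32,0,0,0,0],[0.039,0.32,0,0,0,0],[0.039,0.32,0,0,0,0],[0.039,0.32,0,0,0,0],[0.039,0.32,0,0,0,0],[0.039,0.32,0,0,0,0],[0.039,0.32,0,0,0,0]],
])

```text
t: 34.05
ee_pos: [0.4811, 0.074, 0.1442]
ee_rot: [-180.0, -0.1, 171.4]
ft_force: [0.2, -0.0, -0.8]
grip_width: 0.242
grasp_force: 30.0
```

send_rows([
  [[0.039,0.32,0,0,0,0],[0.039,0.32,0,0,0,0],[0.039,0.32,0,0,0,0],[0.039,0.32,0,0,0,0],[0.039,0.32,0,0,0,0],[0,0,0,0,0,0],[0,0,0,0,0,0],[0,0,0,0,0,0],[0,0,0,0,0,0]],
])

```text
t: 34.95
ee_pos: [0.4877, 0.2641, 0.1445]
ee_rot: [-179.9, -0.0, 171.3]
ft_force: [0.2, 0.6, -1.1]
grip_width: 0.249
grasp_force: 30.0
```

```bash
python3 -c "
from h import *
go(.486,.2665,.0425,171.7,12)"
```

```text
pos [0.4877 0.2641 0.1445] rot [-1.7991e+02 -4.0000e-02  1.7132e+02] q [ 15.  40. -62. 107.  42.  60.  16.] t 35.0
total shift [0.016 0.019 0.85 ] per row [0.0013 0.0016 0.0708] turn total [-0.001 -0.    -0.004] turn/row [-0.0001 -0.     -0.0004]
```

send_rows([
  [[0.015,0.016,0.249,0,0,0],[0,0,0.2,0,0,0],[0,0,0.2,0,0,0],[0,0,0.1,0,0,0],[0,0,0.1,0,0,0],[0,0,0,0,0,0],[0,0,0,0,0,0],[0,0,0,0,0,0]],
])

```text
t: 35.75
ee_pos: [0.4864, 0.2685, 0.0442]
ee_rot: [180.0, 0.1, 171.4]
ft_force: [-1.2, -0.1, -0.6]
grip_width: 0.25
grasp_force: 30.0
```

```bash
python3 -c "
from h import *
go(.486,.2665,.0415,171.7,1)"
```

```text
pos [0.4864 0.2685 0.0442] rot [1.7996e+02 6.0000e-02 1.7144e+02] q [  9.  47. -54. 109.  50.  51.  10.] t 35.8
total shift [ 0.001 -0.017  0.022] per row [ 0.0011 -0.0173  0.0222] turn total [ 0.     0.001 -0.003] turn/row [ 0.0005  0.0007 -0.003 ]
```

send_rows([
  [[0,-0.017,0.022,0,0,0],[0,0,0,0,0,0],[0,0,0,0,0,0]],
])

```text
t: 36.05
ee_pos: [0.4862, 0.2666, 0.0413]
ee_rot: [180.0, 0.1, 171.4]
ft_force: [-0.0, 0.9, 2.8]
grip_width: 0.247
grasp_force: 30.0
```

send_rows([
  [[0,0,0,0,0,0],[0,0,0,0,0,0],[0,0,0,0,0,0],[0,0,0,0,0,0],[0,0,0,0,0,0]],
], gripper=0)

```text
t: 36.55
ee_pos: [0.4855, 0.2661, 0.0405]
ee_rot: [-180.0, -0.0, 171.4]
ft_force: [0.3, 0.2, -0.3]
grip_width: 0.497
grasp_force: 0.0
```

send_rows([
  [[0,0,-0.1,0,0,0],[0,0,-0.2,0,0,0],[0,0,-0.2,0,0,0],[0,0,-0.2,0,0,0],[0,0,-0.3,0,0,0],[0,-0.3,0,0,0,0],[0,-0.4,0,0,0,0],[0,-0.4,0,0,0,0],[0,-0.4,0,0,0,0],[0,-0.4,0,0,0,0]],
])

```text
t: 37.55
ee_pos: [0.4513, 0.0391, 0.1614]
ee_rot: [-180.0, 0.1, 171.5]
ft_force: [0.6, 0.4, 1.0]
grip_width: 0.5
grasp_force: 0.0
```

send_rows([
  [[0,-0.4,0,0,0,0],[0,-0.3,0,0,0,0],[0,0,0,0,0,0],[0,0,0,0,0,0],[0,0,0,0,0,0]],
])

```text
t: 38.05
ee_pos: [0.4396, -0.0411, 0.1612]
ee_rot: [180.0, 0.1, 171.5]
ft_force: [-0.3, 1.2, -0.0]
grip_width: 0.504
grasp_force: 0.0
```

Run:
```python
from h import *
import cv2
from station import vision
t=vision.snapshot("top");s=vision.snapshot("scene")
o=np.zeros((600,800,3),np.uint8);o[:,:400]=cv2.resize(t[145:280,150:240],(400,600));o[:400,400:]=cv2.resize(s[205:355,265:430],(400,364))[:364].copy() if 0 else cv2.resize(s[200:360,270:430],(400,400));o[400:,400:]=cv2.resize(t[140:290,270:350+220],(400,200))
cv2.imwrite("pics/p4.png",o[...,::-1])
```

```text
(no output)
```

View pics/p4.png

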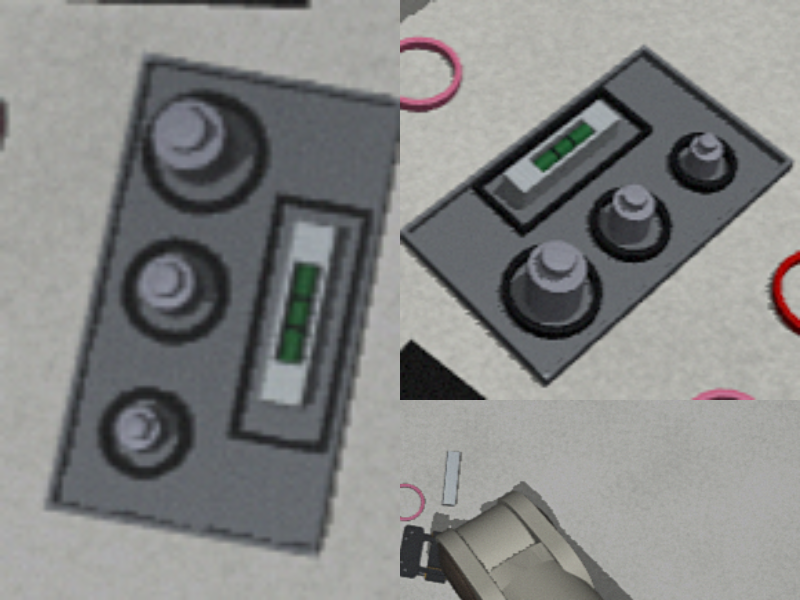

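All three weights stand upright in their rings and the level is in the frame. In the left view the knobs are at (166,281) and (140,429), the rings at (175,290) and (146,432), the level at (299,313) and the frame at (301,324).

Run:
```python
from h import *
from station import vision
t=vision.camera_info("top");k=400/90
f=lambda u,v,z:w(t,150+(u+.5)/k-.5,145+(v+.5)/k-.5,z)
for n,a,b in(("m",(166,281,.049),(175.5,290,.014)),("s",(140,429,.04),(146,432,.014)),("lev",(299,313,.028),(301,324,.012))):
    print(n,((f(*a)-f(*b))*1000).round(1))
```

```text
m [-0.3 -1.4]
s [-0.3 -2. ]
lev [ 4.  -0.6]
```

All offsets are 4 mm or less, well within tolerance, so I'm handing in.

```bash
python3 -c "
from station import ticket
print(ticket.close_job())"
```

```text
the job is handed in; nothing more can be done
None
```

The job is handed in: all three weights stand upright in their own rings and the level lies vial up in the frame, each within about 4 mm of centre in the camera pictures; the bar and plain cylinder were not touched, though the arm hid the cylinder in the last picture, and the hand-in gave no verdict.

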